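Re-arm the tripped gas shut-off valve

ROBOT

A 7-joint arm with a two-finger parallel gripper is mounted at the origin on the work surface. World frame = base frame: x ahead of the robot, y to its left, z up, the work surface at z = 0. Lengths are in m, angles in rad, forces in N, time in s.
With the tool pointing down it reaches from about 0.4 to 0.75 m from the base axis. Payload 19.5 kg.
Tool frame: the origin (TCP) lies midway between the tips of the shut fingers; the grasp point (between the pads) lies 19 mm behind it (grip_point_offset is the z of the grasp point in the tool frame, in m); z points along the fingers, y is the direction in which the jaws open and shut (so a half turn about z gives the same grasp; the last joint's range is limited). The gripper opens to 85 mm and grips with 20 to 120 N. Pads are 22 mm wide; open, the fingers measure 114 mm over their backs; the gripper's body (76 mm by 85 mm) begins 54 mm behind the grasp point. The pads swing forward as they close: fully open they stand 13 mm farther back than shut.
Start: joints at [-1.158, 0.707, -0.028, 1.485, 0.022, 0.951, -0.075], TCP at [0.253, 0.517, 0.231] pointing down, gripper open.
Joint ranges: [-2.71, 2.71], [-0.32, 2.16], [-1.57, 1.52], [0, 2.45], [-1.46, 4.6], [0, 2.02], [-2.83, 2.83]. Speed limits (rad/s): [1.89, 1.89, 2.57, 2.57, 3.01, 3.01, 3.01].

INTERFACE

Orientations are given as a 3x3 rotation matrix whose columns are the frame's x, y, z axes.
In Python, from cell import observe, get_image, get_calibration, job_done, grip_point_offset gives the robot as it stands. The module is installed in compiled form; this text tells all that it offers.
- The arm moves only by the shell command python3 -m jog 'ROWS' [FORCE]. ROWS is JSON, one flat list of numbers, 7 for each row, row after row: the turn, a rotation vector about the tool's x, y, z in degrees, then the shift along the tool's x, y, z in cm, then the closure, from -1 (fully open) to 1 (shut). A call has 1 to 8 rows; each row is the pose to reach, as a shift and turn from the pose commanded when the call began, along the tool's axes at that moment; what a row does not reach only later rows make up. A row lasts 1/8 s, in which the tool goes at most 62.5 mm and 10.7 degrees, less where a joint would pass 70% of its speed; a pose out of reach is approached as far as the arm can. A call with a gripper value outside its range is refused whole. The fingers move at their own pace and stop on an object; FORCE is the grip in N (left out, the last holds). Time passes only in rows, so rows that repeat a pose let the fingers close. It gives the time, the measured TCP pose, the force and the opening at its end, in the units of the state.
- observe(): the state, without advancing time (a new reading comes with each control period).
- get_image(name): name is "scene" or "top"; returns (picture, depth): 480x640x3 uint8, blue, green, red; 480x640 float32, m along the optical axis (not along the pixel's ray), 0 where there is no reading.
- get_calibration(name): a dict with "fx", "fy", "cx", "cy" (pixels), "T" (4x4, takes a point from camera to world coordinates). Camera axes: x right, y up, looking along -z (the intrinsics and any distortion apply to the point x, -y, -z); pixel columns grow to the right and rows downward; lengths in m; the calibration is good to about 2 mm. A picture is of the moment at which its call begins. get_calibration takes no time and is no camera call.
- job_done(): hands the job in, once; it reports no verdict.
The state is a dict: "time": time; "joints": joint angles; "joint_vel": joint speeds; "joint_torque": joint torques, N m; "tcp_pos": TCP position; "ee_rot": TCP orientation; "wrist_force": force on the tool from outside, world axes, zero at the start; "torque": the same for the moment, N m; "finger_gap": opening from 0.0 (shut) to 1.0 (fully open).
Only numpy, scipy, OpenCV 4.12 (cv2) and the standard library are available. Lean on these libraries where they do the work, as an engineer would, in place of code of your own. Each camera call takes 0.05 s, during which the arm holds its last target.

TASK

The spring-closing shut-off valve of the torch gas line has tripped. Draw its lever back against the spring until the hook of the latch drops in behind it, ease it gently onto that hair-trigger catch and let go, so that it stays cocked by itself: do not force the lever against its end stop or slam it on the catch, do not let it fly back, and leave the things lying about where they are.

Things in the scene. Friction and masses are not known exactly. Their poses are not given: they have to be found in the camera images.
- valve: spring-closing gas shut-off valve on a dark steel base plate 130 x 480 x 8 mm, bolted to the bench. Origin on the bench under the valve's upright stem; z up, y along the horizontal steel pipe (axis 55 mm up), x square to it. A gauge stands at y -120 mm, to 166 mm high. The lever turns level about the stem: closed (tripped, as found) it points along -x; drawn back it lies over the pipe, along +y
- lever (a joint): lever angle in rad: 0 closed, growing clockwise seen from above (from the valve's -x towards its +y). Flat steel bar 22 x 8 mm, mid-plane 112 mm up, 180 mm long. Its spring always drives it to 0: at the grip it pulls 3 N when closed, 7 N at the latch, and 1 to 2 N more from 0.2 to 0.05 rad before the catch while the sprung hook is pushed aside. Hooked, it rests somewhere between 1.42 and 1.72
- lever_grip (a point): centre of the lever's upright black grip: a fixed round post 24 mm in diameter, 126 to 196 mm above the bench, 165 mm out from the stem; this point is 161 mm up. It can be pinched from above in any direction
- lever_roller (a point): steel roller on the lever bar, 100 mm out from the stem, 12 mm in diameter, 116 to 138 mm up; this point is its centre, 128 mm up. The hook drops in behind it by itself once the lever has come far enough. The hooked lever bears on the catch with about 11 N
- latch_zone (a point): point fixed on the valve, 128 mm up: where the roller hooks if the latch sits mid-slot (lever at 1.57). The latch, a steel carriage with brass hook and rubber-tipped end stop, within 100 mm of here and under 138 mm high, is clamped in curved slots about the stem, anywhere up to 14 mm (0.14 rad) to either side: its true place is not measured and must be felt. The stop is met 0.016 rad (2.6 mm at the grip) past the catch
- end_stop (a point): rubber tip of the end stop, as it lies with the latch mid-slot, 111 mm up (it shifts with the latch). Against it the force at the grip climbs by about 7 N per mm: keep the pull under 20 N. The catch is hair-triggered: it lets go if pressed with over 3 N at the grip towards closed, or if the lever falls on it from over 0.7 mm; let go of the grip only when its pull has nearly faded
- pin_a: loose track pin, plain rust-brown steel rod 24 mm in diameter and 120 mm long, lying under the lever's swing; origin on its underside at mid-length, x along it; a bystander, to be left where it lies
- pin_b: a second loose track pin like it, lying on the planks right of the robot's front; a bystander, to be left where it lies
- spanner: open-ended spanner 180 mm long lying flat between the robot and the valve; a bystander, to be left where it lies
- hammer: hand hammer lying to the left, on the planks; a bystander, to be left where it lies
- tin: plain metal tin, 76 mm in diameter and 90 mm tall, standing left of the valve; a bystander, to be left where it lies
- link_piece: rusty cast track link, 155 x 88 x 40 mm, lying right of the valve; a bystander, to be left where it lies

How it is judged:
On the way:
1. the lever is drawn back to the latch (value of joint lever above 1.33 rad).
At the end, for the whole second after the job is handed in: the lever hangs on the catch by itself, between 1.40 and 1.75 rad, at rest (under 0.05 rad/s) and bearing on the latch with more than 4 N, with the gripper clear of it (value of joint lever between 1.4 and 1.75 rad and velocity of joint lever between -0.05 and 0.05 rad/s and contact force between lever and valve above 4 N); the robot touches nothing.
It fails at once if the lever flies back towards closed (faster than 3 rad/s) (velocity of joint lever below -3 rad/s).
It fails at once if the lever is forced against the end stop or slammed on the catch (more than 25 N between lever and latch) (contact force between lever and valve above 25 N).
It fails at once if a bystander is shifted by more than 30 mm (distance of any of pin_a, pin_b, spanner, hammer, tin, link_piece from where it was at the start of the episode above 0.03 m).
It also fails if it takes over 72 s, if anything falls off the work surface, if the arm or the gripper's body presses on something with over 40 N, if the wrist force passes 120 N, or if a joint passes its speed limit or range.

## Working session

There is one attempt and no reset: what is moved stays moved. The work goes in short steps, Python scripts to look and compute and a shell command to move; the robot and the scene stay as the last step left them, time stands still between calls to the robot, and variables do not carry over. Pictures are saved under pics/ and viewed, and the job is handed in when it is done.

```bash
mkdir -p pics; python3 - <<'E'
from cell import *
import cv2,numpy as np
for n in("scene","top"):
    p,d=get_image(n);cv2.imwrite(f"pics/{n}0.png",p);np.save(f"{n}_d0.npy",d)
    c=get_calibration(n);print(n,{k:(np.round(v,4).tolist()) for k,v in c.items()})
o=observe();print(o,grip_point_offset)
E
```

```text
scene {'fx': 433.3545, 'fy': 433.3545, 'cx': 320.8243, 'cy': 248.2304, 'T': [[0.8259, -0.2953, 0.4804, 1.0693], [0.5638, 0.4179, -0.7124, -0.8583], [0.0096, 0.8592, 0.5116, 0.7129], [0.0, 0.0, 0.0, 1.0]]}
top {'fx': 584.9328, 'fy': 584.9328, 'cx': 323.5764, 'cy': 240.728, 'T': [[0.0289, 0.9898, -0.1397, 0.3052], [-0.9996, 0.0294, 0.0018, -0.0513], [0.0059, 0.1396, 0.9902, 1.5343], [0.0, 0.0, 0.0, 1.0]]}
{'time': 0.1, 'joints': array([-1.15768816,  0.7070483 , -0.0276058 ,  1.48490503,  0.02199048,
        0.95096239, -0.07554557]), 'joint_vel': array([ 5.07427580e-04, -7.16328694e-04,  1.07209523e-03, -1.63958623e-03,
       -3.92160095e-04, -1.31730619e-03, -1.32843755e-05]), 'joint_torque': array([ 2.72423640e-03, -8.84264660e+01,  1.23735879e+00, -2.36449528e+01,
        1.72262010e-02,  5.04574986e-03, -4.13283965e-05]), 'tcp_pos': array([0.2524909 , 0.51633517, 0.23088112]), 'ee_rot': array([[-8.98318434e-01,  4.39344757e-01, -4.19476183e-04],
       [ 4.39344956e-01,  8.98317952e-01, -9.30684999e-04],
       [-3.20685892e-05, -1.02034624e-03, -9.99999479e-01]]), 'wrist_force': array([-0.63609839,  0.68810056, -0.77700653]), 'torque': array([-0.03007747, -0.04663483,  0.01868413]), 'finger_gap': 0.9998507203076422} -0.0187
```

View pics/scene0.png

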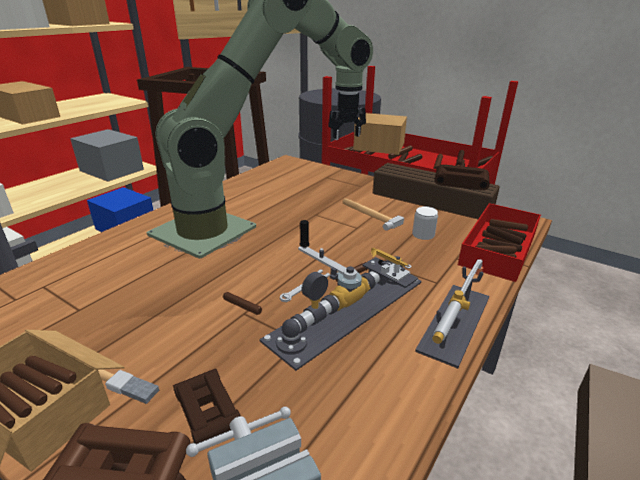

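View pics/top0.png

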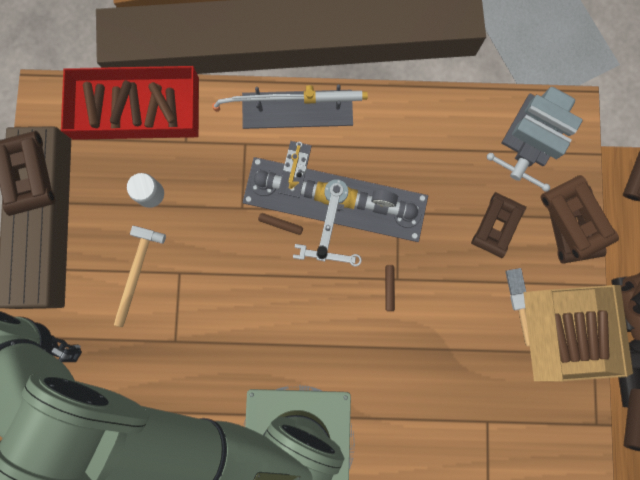

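The scene view shows the valve with its lever towards the robot, and the grip post at (305,233). In the top view the stem is at about (337,188), the grip (322,252), the latch (297,165), pin_a (280,223) and the spanner (327,256). I'll zoom in for accuracy.

```bash
cat > h.py <<'E'
import numpy as np,cv2
from cell import *
def ray(n,u,v,z):
    c=get_calibration(n);T=np.array(c["T"])
    d=T[:3,:3]@np.array([(u-c["cx"])/c["fx"],-(v-c["cy"])/c["fy"],-1]);o=T[:3,3]
    return o+d*(z-o[2])/d[2]
def cloud(n,d):
    c=get_calibration(n);T=np.array(c["T"]);v,u=np.mgrid[:480,:640]
    P=np.stack([(u-c["cx"])/c["fx"]*d,-(v-c["cy"])/c["fy"]*d,-d],-1)
    return P@T[:3,:3].T+T[:3,3]
E
python3 - <<'E'
from h import *
p=cv2.imread("pics/top0.png");c=p[135:285,230:440];cv2.imwrite("pics/topz.png",cv2.resize(c,None,fx=3.8,fy=3.8,interpolation=cv2.INTER_CUBIC))
W=cloud("top",np.load("top_d0.npy"))
roi=np.zeros((480,640),bool);roi[235:265,310:335]=1
m=roi&(W[...,2]>.18)&(W[...,2]<.21);print("grip top",m.sum(),W[m].mean(0),np.ptp(W[m],axis=0))
# base plate: points with z 4..12mm
W2=W
roi=np.zeros((480,640),bool);roi[140:250,235:435]=1
m=roi&(abs(W[...,2]-.008)<.004)
g=p.astype(int).sum(2)<300
m&=g
pts=W[m][:,:2].astype(np.float32);print(len(pts),cv2.minAreaRect(pts))
m=roi&(W[...,2]>.1);print(m.sum())
for (u,v,z) in [(337,188,.13),(322,252,.196),(258,161,.008),(249,198,.008),(425,199,.008),(416,236,.008)]:print(u,v,ray("top",u,v,z), W[v,u])
E
```

```text
grip top 88 [ 0.47255542 -0.04963126  0.19356094] [0.02331352 0.02109358 0.02012077]
3097 ((0.6439036726951599, -0.07743778824806213), (0.2759581506252289, 0.5235326886177063), 0.02792402356863022)
1637
337 188 [ 0.63505324 -0.08309707  0.13      ] [ 0.63512101 -0.0831036   0.1297115 ]
322 252 [ 0.46769521 -0.05092289  0.196     ] [ 0.46781187 -0.05092259  0.19503933]
258 161 [0.73142362 0.12810479 0.008     ] [0.73146642 0.1281228  0.00784675]
249 198 [0.62941762 0.14751115 0.008     ] [0.62813555 0.14672491 0.01403507]
425 199 [ 0.64083539 -0.32106043  0.008     ] [ 0.64050785 -0.32079724  0.00948937]
416 236 [ 0.54040942 -0.29774331  0.008     ] [ 0.53851228 -0.29575611  0.02030945]
```

View pics/topz.png

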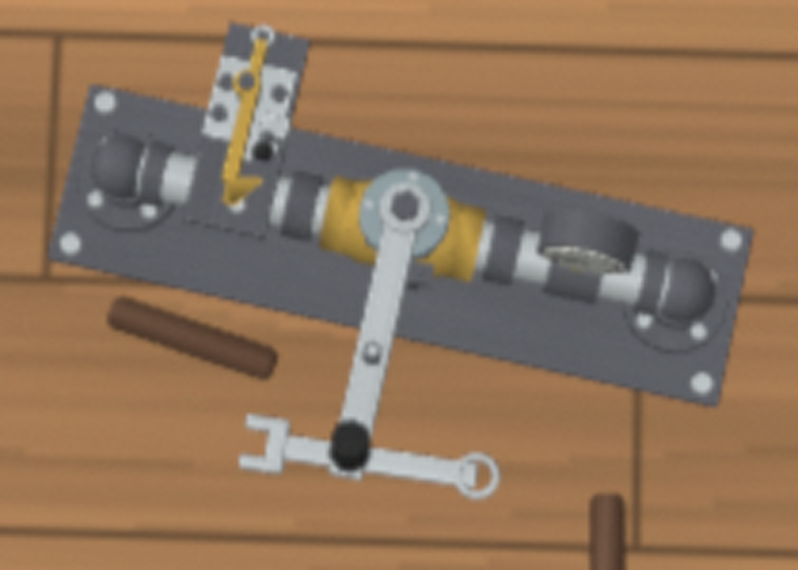

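```bash
python3 - <<'E'
from h import *
q=[(90,86),(752,228),(718,405),(50,260)]
P=[ray("top",230+(u+.5)/3.8-.5,135+(v+.5)/3.8-.5,.008) for u,v in q]
P=np.array(P);print(P.round(4));c=P.mean(0)
ey=(P[0]-P[1]+P[3]-P[2]);ey/=np.linalg.norm(ey);print("len",np.linalg.norm(P[0]-P[1]),np.linalg.norm(P[0]-P[3]))
ex=(P[0]-P[3]+P[1]-P[2]);ex/=np.linalg.norm(ex)
print("c",c,"ey",ey,"ex",ex, np.degrees(np.arctan2(-ey[0],ey[1])),np.degrees(np.arctan2(ex[1],ex[0])))
W=cloud("top",np.load("top_d0.npy"))
roi=np.zeros((480,640),bool);roi[235:265,310:335]=1
m=roi&(W[...,2]>.1935)&(W[...,2]<.2);print("grip top",m.sum(),W[m].mean(0),W[m].min(0),W[m].max(0))
roi[:]=0;roi[170:205,320:355]=1
for a,b in((.117,.125),(.125,.135)):
    m=roi&(W[...,2]>a)&(W[...,2]<b);print("stem",m.sum(),W[m].mean(0),W[m].min(0),W[m].max(0))
# scene camera
d=np.load("scene_d0.npy");S=cloud("scene",d)
m=np.zeros((480,640),bool);m[215:255,295:318]=1
m&=(S[...,2]>.135)&(S[...,2]<.2)&(np.hypot(S[...,0]-.47,S[...,1]+.05)<.05)
x=S[m];print("scene grip",len(x),x.mean(0),x.min(0),x.max(0))
from scipy.optimize import least_squares
r=least_squares(lambda a:np.hypot(x[:,0]-a[0],x[:,1]-a[1])-.012,[.47,-.05],loss="soft_l1",f_scale=.002);print(r.x)
E
```

```text
[[ 0.7414  0.1411  0.008 ]
 [ 0.6529 -0.3277  0.008 ]
 [ 0.5267 -0.3046  0.008 ]
 [ 0.6152  0.1634  0.008 ]]
len 0.47715557650951523 0.1280782910746657
c [ 0.63406234 -0.08197456  0.008     ] ey [0.18559805 0.98262575 0.        ] ex [ 0.98425333 -0.17676365  0.        ] -10.696002073031474 -10.181308028801304
grip top 45 [ 0.47221676 -0.0499701   0.19638723] [ 0.46298093 -0.0601411   0.19379372] [ 0.48385845 -0.03926558  0.19919775]
stem 102 [ 0.62787234 -0.07994827  0.12029807] [ 0.59613208 -0.0959375   0.11701589] [ 0.64980862 -0.06463729  0.12494791]
stem 41 [ 0.63501114 -0.08061118  0.12882498] [ 0.62572946 -0.09036894  0.12522492] [ 0.64861939 -0.06585592  0.13286395]
scene grip 205 [ 0.4744743  -0.05597433  0.16895298] [ 0.45986233 -0.06557705  0.13558717] [ 0.48335621 -0.03962263  0.19750164]
[ 0.4686829  -0.04997838]
```

```bash
cat >> h.py <<'E'
from scipy.spatial.transform import Rotation as Ro
S=np.array([.6345,-.081]);a=np.radians(-10.6)
ex=np.array([np.cos(a),np.sin(a)]);ey=np.array([-np.sin(a),np.cos(a)])
def grip(th):return S+.165*(-ex*np.cos(th)+ey*np.sin(th))
def rel(p,R):
    o=observe();R0=o["ee_rot"];return Ro.from_matrix(R0.T@R).as_rotvec(degrees=True).round(2),(R0.T@(np.array(p)-o["tcp_pos"])*100).round(2)
def Rt(th):
    r=-ex*np.cos(th)+ey*np.sin(th);t=ex*np.sin(th)+ey*np.cos(th)
    return np.column_stack([[*r,0],[*t,0],[0,0,-1]])
def th():
    o=observe();d=o["tcp_pos"][:2]-S;u=np.arctan2(d@ey,-d@ex);f=Rt(u).T@o["wrist_force"]
    return dict(t=round(o["time"],2),th=round(u,4),r=round(np.hypot(*d)*1e3,2),f_rad_tan_down=f.round(2),gap=round(o["finger_gap"],3),z=o["tcp_pos"][2].round(4))
E
python3 - <<'E'
from h import *
g=grip(0)+.003*ey;print(g)
print(rel([*g,.235],Rt(0)))
for q in((237,190),(237,198),(258,186),(263,152)):
    w=ray("top",230+(q[0]+.5)/3.8-.5,135+(q[1]+.5)/3.8-.5,.128)[:2]-S;print(q,np.hypot(*w),np.arctan2(w@ey,-w@ex))
E
```

```text
[ 0.47286752 -0.04769922]
(array([-6.000e-02, -1.000e-02, -1.546e+01]), array([-44.58, -40.99,  -0.37]))
(237, 190) 0.10894078531486986 1.4422435799080398
(237, 198) 0.10857756990794121 1.3936177258500695
(258, 186) 0.09571622369667925 1.482155683965816
(263, 152) 0.09814873003778918 1.7167637884672495
```

```bash
python3 -m jog '[0,0,-2,-3,-2.7,0,-1, 0,0,-4,-7,-6.3,0,-1, 0,0,-6,-11,-10,0,-1, 0,0,-8,-15,-13.7,0,-1, 0,0,-10,-19,-17.4,0,-1, 0,0,-12,-23,-21,0,-1, 0,0,-14,-26.5,-24.3,0,-1, 0,0,-15.5,-29.5,-27,0,-1]' 30; python3 - <<'E'
from h import *
g=grip(0)+.003*ey;print(rel([*g,.235],Rt(0)))
E
```

```text
time: 1.1
tcp_pos: [0.3994, 0.1426, 0.2313]
ee_rot: [[-0.983, 0.183, -0.0], [0.183, 0.983, -0.0], [0.0, -0.0, -1.0]]
wrist_force: [0.4, 1.1, 0.4]
finger_gap: 1.001
(array([-0.02, -0.01,  0.05]), array([-10.71, -17.36,  -0.37]))
```

```bash
python3 -m jog '[0,0,0,-2.5,-4,0,-1, 0,0,0,-5,-8,0,-1, 0,0,0,-7.5,-12,0,-1, 0,0,0,-9.2,-15,0,-1, 0,0,0,-10.2,-16.5,0,-1, 0,0,0,-10.7,-17.3,0,-1, 0,0,0,-10.7,-17.3,0,-1]' 30; python3 - <<'E'
from h import *
g=grip(0)+.003*ey;print(rel([*g,.147],Rt(0)),th())
p,d=get_image("top");cv2.imwrite("pics/t1.png",cv2.resize(p[135:315,230:440],None,fx=3,fy=3))
p,d=get_image("scene");cv2.imwrite("pics/s1.png",cv2.resize(p[180:330,240:440],None,fx=3.8,fy=3.8))
E
```

```text
time: 1.98
tcp_pos: [0.4724, -0.0448, 0.2313]
ee_rot: [[-0.983, 0.183, -0.0], [0.183, 0.983, 0.0], [0.0, 0.0, -1.0]]
wrist_force: [0.4, 0.6, 0.7]
finger_gap: 1.002
(array([ 0.01, -0.01,  0.06]), array([-0.1 , -0.28,  8.43])) {'t': 1.98, 'th': np.float64(0.0348), 'r': np.float64(166.06), 'f_rad_tan_down': array([-0.26,  0.63, -0.71]), 'gap': 1.002, 'z': np.float64(0.2313)}
```

View pics/s1.png

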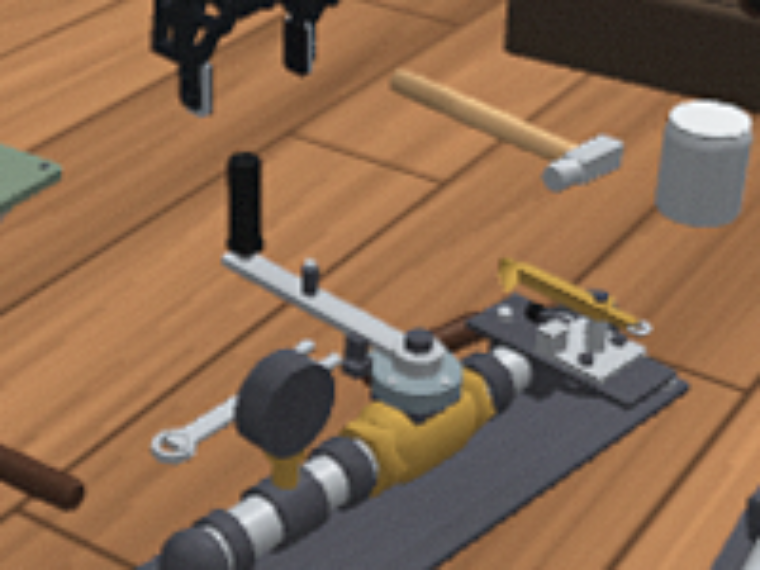

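The fingers, at (197,95) and (300,60), straddle the post at (245,160), so I can go down.

```bash
python3 -m jog '[0,0,0,-0.05,-0.15,2,-1, 0,0,0,-0.1,-0.3,4,-1, 0,0,0,-0.1,-0.3,6,-1, 0,0,0,-0.1,-0.3,7.5,-1, 0,0,0,-0.1,-0.3,8.4,-1, 0,0,0,-0.1,-0.3,8.4,-1]' 30;python3 -c "
from h import *
print(th())"; python3 -m jog '[0,0,0,0,0,0,0.3, 0,0,0,0,0,0,1, 0,0,0,0,0,0,1, 0,0,0,0,0,0,1,0,0,0,0,0,0,1,0,0,0,0,0,0,1]' 40; python3 -c "
from h import *
print(th())
p,d=get_image('top');cv2.imwrite('pics/t2.png',cv2.resize(p[135:315,230:440],None,fx=3,fy=3))
p,d=get_image('scene');cv2.imwrite('pics/s2.png',cv2.resize(p[180:330,240:440],None,fx=3.8,fy=3.8))"
```

```text
time: 2.82
tcp_pos: [0.4727, -0.048, 0.1472]
ee_rot: [[-0.983, 0.183, -0.001], [0.183, 0.983, 0.0], [0.001, -0.0, -1.0]]
wrist_force: [-0.0, -1.2, 1.4]
finger_gap: 1.004
{'t': 2.83, 'th': np.float64(0.0164), 'r': np.float64(165.12), 'f_rad_tan_down': array([-0.2 , -1.17, -1.42]), 'gap': 1.004, 'z': np.float64(0.1472)}
time: 3.58
tcp_pos: [0.4729, -0.0487, 0.1476]
ee_rot: [[-0.983, 0.183, 0.0], [0.183, 0.983, -0.001], [-0.0, -0.0, -1.0]]
wrist_force: [-1.3, -2.3, 6.5]
finger_gap: 0.266
{'t': 3.58, 'th': np.float64(0.0121), 'r': np.float64(164.79), 'f_rad_tan_down': array([ 0.87, -2.5 , -6.55]), 'gap': 0.266, 'z': np.float64(0.1476)}
```

View pics/s2.png

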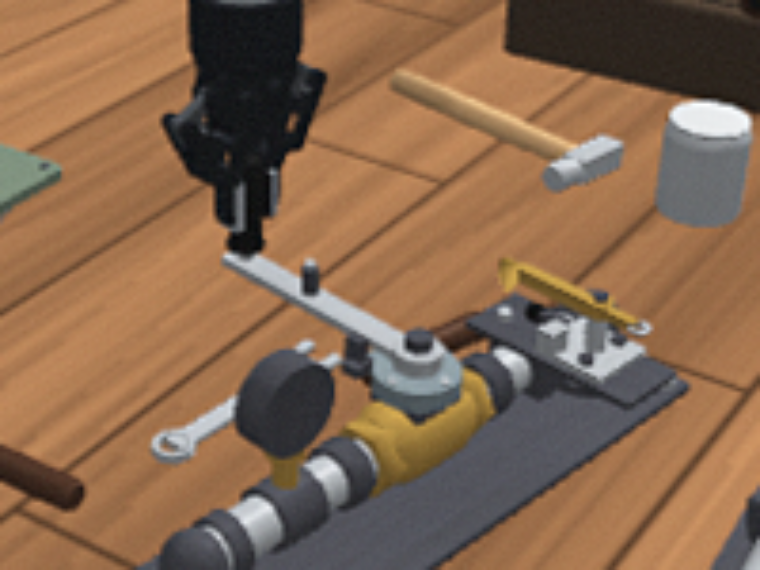

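The post is pinched and the pull reads about 2.5 N. Next I'll draw it along the arc.

```bash
python3 -m jog '[0,0,3,-0.02,0.86,0,1, 0,0,6,-0.09,1.72,0,1, 0,0,9,-0.2,2.58,0,1, 0,0,12,-0.36,3.43,0,1, 0,0,15,-0.56,4.27,0,1, 0,0,18,-0.81,5.1,0,1, 0,0,21,-1.1,5.91,0,1, 0,0,24,-1.43,6.71,0,1]' 40; python3 -c "
from h import *
print(th())"
```

```text
time: 4.68
tcp_pos: [0.4998, 0.0142, 0.1476]
ee_rot: [[-0.822, 0.569, 0.001], [0.569, 0.822, -0.001], [-0.001, -0.0, -1.0]]
wrist_force: [3.6, -8.1, 2.2]
finger_gap: 0.268
{'t': 4.67, 'th': np.float64(0.4303), 'r': np.float64(164.97), 'f_rad_tan_down': array([-7.65, -4.53, -2.18]), 'gap': 0.268, 'z': np.float64(0.1476)}
```

```bash
python3 -m jog '[0,0,3,-0.02,0.86,0,1, 0,0,6,-0.09,1.72,0,1, 0,0,9,-0.2,2.58,0,1, 0,0,12,-0.36,3.43,0,1, 0,0,15,-0.56,4.27,0,1, 0,0,18,-0.81,5.1,0,1, 0,0,21,-1.1,5.91,0,1, 0,0,24,-1.43,6.71,0,1]' 40; python3 -c "
from h import *
print(th())"
```

```text
time: 5.68
tcp_pos: [0.5497, 0.0602, 0.1476]
ee_rot: [[-0.519, 0.855, 0.001], [0.855, 0.519, -0.003], [-0.003, -0.001, -1.0]]
wrist_force: [1.3, -14.1, 2.8]
finger_gap: 0.275
{'t': 5.67, 'th': np.float64(0.8449), 'r': np.float64(164.71), 'f_rad_tan_down': array([-12.75,  -6.14,  -2.8 ]), 'gap': 0.275, 'z': np.float64(0.1476)}
```

```bash
python3 -m jog '[0,0,3,-0.07,0.86,0,1, 0,0,6,-0.17,1.72,0,1, 0,0,9,-0.3,2.58,0,1, 0,0,12,-0.46,3.43,0,1, 0,0,15,-0.66,4.27,0,1, 0,0,18,-0.91,5.1,0,1, 0,0,21,-1.2,5.91,0,1, 0,0,21,-1.2,5.91,0,1]' 40; python3 -c "
from h import *
print(th())"
```

```text
time: 6.68
tcp_pos: [0.6059, 0.0807, 0.1476]
ee_rot: [[-0.179, 0.984, -0.0], [0.984, 0.179, -0.003], [-0.003, -0.001, -1.0]]
wrist_force: [-4.7, -11.2, 9.1]
finger_gap: 0.27
{'t': 6.67, 'th': np.float64(1.2106), 'r': np.float64(164.18), 'f_rad_tan_down': array([-10.22,  -6.57,  -9.09]), 'gap': 0.27, 'z': np.float64(0.1476)}
```

```bash
python3 -m jog '[0,0,1,-0.05,0.29,0,1, 0,0,2,-0.1,0.58,0,1, 0,0,3,-0.12,0.86,0,1, 0,0,3,-0.12,0.86,0,1]' 40; python3 -c "
from h import *
print(th())"; python3 -m jog '[0,0,1,0,0.29,0,1, 0,0,2,-0.01,0.58,0,1, 0,0,3,-0.02,0.86,0,1, 0,0,3,-0.02,0.86,0,1]' 40; python3 -c "
from h import *
print(th())"
```

```text
time: 7.18
tcp_pos: [0.6141, 0.0818, 0.1476]
ee_rot: [[-0.128, 0.992, -0.001], [0.992, 0.128, -0.002], [-0.001, -0.001, -1.0]]
wrist_force: [-6.0, -7.3, 8.8]
finger_gap: 0.271
{'t': 7.17, 'th': np.float64(1.2612), 'r': np.float64(164.09), 'f_rad_tan_down': array([-6.49, -6.9 , -8.8 ]), 'gap': 0.271, 'z': np.float64(0.1476)}
time: 7.68
tcp_pos: [0.6226, 0.0826, 0.1476]
ee_rot: [[-0.076, 0.997, -0.001], [0.997, 0.076, -0.002], [-0.002, -0.001, -1.0]]
wrist_force: [-6.2, -7.3, 8.1]
finger_gap: 0.273
{'t': 7.67, 'th': np.float64(1.3134), 'r': np.float64(163.99), 'f_rad_tan_down': array([-6.81, -6.74, -8.13]), 'gap': 0.273, 'z': np.float64(0.1476)}
```

```bash
for k in 1; do python3 -m jog '[0,0,0.5,0,0.14,0,1, 0,0,1,-0.01,0.29,0,1, 0,0,1,-0.01,0.29,0,1]' 40 >/dev/null; python3 -c "
from h import *
print(th())"; done; python3 -m jog '[0,0,0.5,0,0.14,0,1, 0,0,1,-0.01,0.29,0,1, 0,0,1,-0.01,0.29,0,1]' 40 >/dev/null; python3 -c "
from h import *
print(th())"
```

```text
{'t': 8.05, 'th': np.float64(1.3304), 'r': np.float64(163.96), 'f_rad_tan_down': array([-7.99, -7.04, -9.35]), 'gap': 0.271, 'z': np.float64(0.1476)}
{'t': 8.43, 'th': np.float64(1.348), 'r': np.float64(163.92), 'f_rad_tan_down': array([-6.53, -7.6 , -9.33]), 'gap': 0.272, 'z': np.float64(0.1476)}
```

```bash
python3 -m jog '[0,0,0.5,0,0.14,0,1, 0,0,1,-0.01,0.29,0,1, 0,0,1,-0.01,0.29,0,1]' 40 >/dev/null; python3 -c "
from h import *
print(th())"
```

```text
{'t': 8.8, 'th': np.float64(1.3656), 'r': np.float64(163.89), 'f_rad_tan_down': array([-6.25, -6.73, -7.96]), 'gap': 0.272, 'z': np.float64(0.1476)}
```

```bash
python3 -m jog '[0,0,0.5,0,0.14,0,1, 0,0,1,-0.01,0.29,0,1, 0,0,1,-0.01,0.29,0,1]' 40 >/dev/null; python3 -c "
from h import *
print(th())
p,d=get_image('top');cv2.imwrite('pics/t3.png',cv2.resize(p[135:285,230:440],None,fx=3.8,fy=3.8))
p,d=get_image('scene');cv2.imwrite('pics/s3.png',cv2.resize(p[180:330,290:450],None,fx=4,fy=4))"
```

```text
{'t': 9.18, 'th': np.float64(1.3829), 'r': np.float64(163.87), 'f_rad_tan_down': array([-6.06, -8.27, -8.5 ]), 'gap': 0.27, 'z': np.float64(0.1476)}
```

View pics/s3.png

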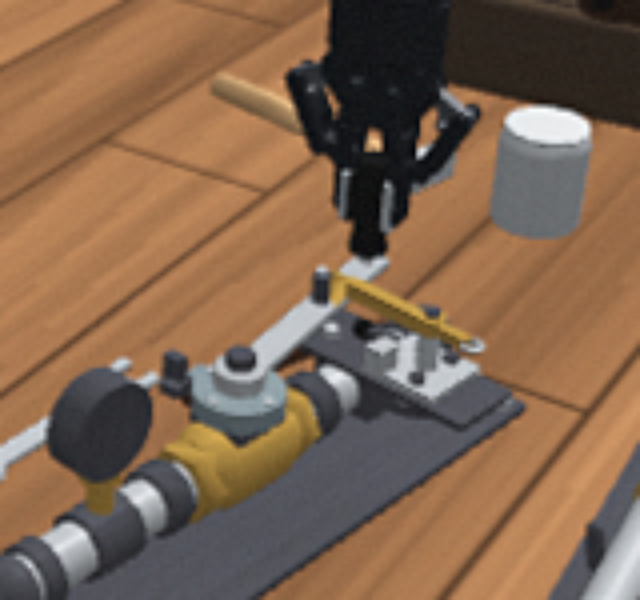

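View pics/t3.png

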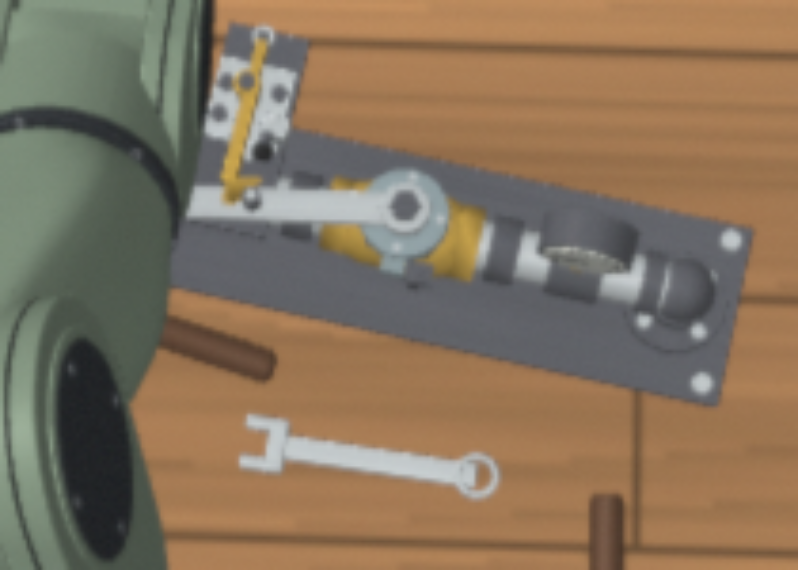

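The top view shows the roller at (252,198), just starting on the hook's ramp, whose tip is at (257,183). The stop tip is at (263,152). The catch is probably at about 1.52–1.57 rad. I'll go on in small steps.

```bash
python3 -m jog '[0,0,0.5,0,0.14,0,1, 0,0,1,-0.01,0.29,0,1, 0,0,1,-0.01,0.29,0,1]' 40 >/dev/null; python3 -c "
from h import *
print(th())"; python3 -m jog '[0,0,0.5,0,0.14,0,1, 0,0,1,-0.01,0.29,0,1, 0,0,1,-0.01,0.29,0,1]' 40 >/dev/null; python3 -c "
from h import *
print(th())"
```

```text
{'t': 9.65, 'th': np.float64(1.4005), 'r': np.float64(163.81), 'f_rad_tan_down': array([-6.  , -8.23, -9.29]), 'gap': 0.276, 'z': np.float64(0.1476)}
{'t': 10.03, 'th': np.float64(1.4178), 'r': np.float64(163.81), 'f_rad_tan_down': array([-6.62, -7.4 , -9.2 ]), 'gap': 0.268, 'z': np.float64(0.1476)}
```

```bash
python3 -m jog '[0,0,0.5,0,0.14,0,1, 0,0,1,-0.01,0.29,0,1, 0,0,1,-0.01,0.29,0,1]' 40 >/dev/null; python3 -c "
from h import *
print(th())"
```

```text
{'t': 10.4, 'th': np.float64(1.4355), 'r': np.float64(163.76), 'f_rad_tan_down': array([-7.04, -8.6 , -8.93]), 'gap': 0.271, 'z': np.float64(0.1476)}
```

```bash
python3 -m jog '[0,0,0.5,0,0.14,0,1, 0,0,0.5,0,0.14,0,1, 0,0,0.5,0,0.14,0,1]' 40 >/dev/null; python3 -c "
from h import *
print(th())"
```

```text
{'t': 10.78, 'th': np.float64(1.4437), 'r': np.float64(163.74), 'f_rad_tan_down': array([-6.82, -7.4 , -9.24]), 'gap': 0.27, 'z': np.float64(0.1476)}
```

```bash
python3 -m jog '[0,0,0.5,0,0.14,0,1, 0,0,0.5,0,0.14,0,1, 0,0,0.5,0,0.14,0,1]' 40 >/dev/null; python3 -c "
from h import *
print(th())
p,d=get_image('top');cv2.imwrite('pics/t4.png',cv2.resize(p[135:215,270:350],None,fx=7,fy=7,interpolation=cv2.INTER_CUBIC))"
```

```text
{'t': 11.15, 'th': np.float64(1.4521), 'r': np.float64(163.73), 'f_rad_tan_down': array([ -6.75,  -8.89, -10.07]), 'gap': 0.271, 'z': np.float64(0.1476)}
```

View pics/t4.png

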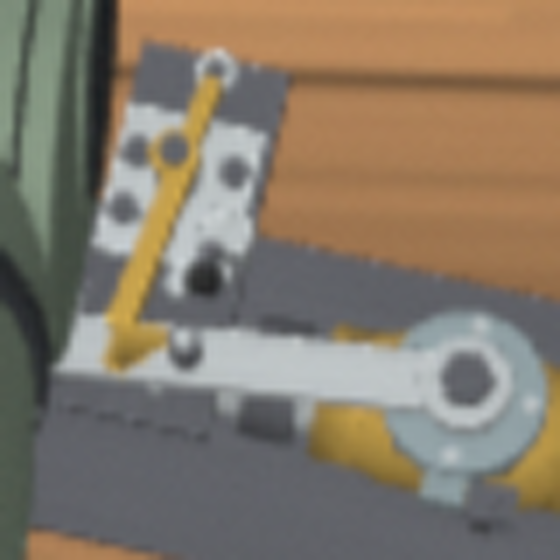

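The roller at (184,348) is now on the hook's tip, with the hook pushed aside, and the bar is about 10 mm short of the stop at (205,275).

```bash
python3 -m jog '[0,0,0.5,0,0.14,0,1, 0,0,0.5,0,0.14,0,1, 0,0,0.5,0,0.14,0,1]' 40 >/dev/null; python3 -c "
from h import *
print(th())"
```

```text
{'t': 11.57, 'th': np.float64(1.461), 'r': np.float64(163.74), 'f_rad_tan_down': array([-7.34, -7.96, -9.45]), 'gap': 0.268, 'z': np.float64(0.1476)}
```

```bash
python3 -m jog '[0,0,0.5,0,0.14,0,1, 0,0,0.5,0,0.14,0,1, 0,0,0.5,0,0.14,0,1]' 40 >/dev/null; python3 -c "
from h import *
print(th())"
```

```text
{'t': 11.95, 'th': np.float64(1.4697), 'r': np.float64(163.71), 'f_rad_tan_down': array([-7.53, -7.84, -9.06]), 'gap': 0.272, 'z': np.float64(0.1476)}
```

```bash
python3 -m jog '[0,0,0.5,0,0.14,0,1, 0,0,0.5,0,0.14,0,1, 0,0,0.5,0,0.14,0,1]' 40 >/dev/null; python3 -c "
from h import *
print(th())"
```

```text
{'t': 12.32, 'th': np.float64(1.4783), 'r': np.float64(163.67), 'f_rad_tan_down': array([-7.17, -7.85, -9.67]), 'gap': 0.269, 'z': np.float64(0.1476)}
```

```bash
python3 -m jog '[0,0,0.3,0,0.09,0,1, 0,0,0.3,0,0.09,0,1, 0,0,0.3,0,0.09,0,1]' 40 >/dev/null; python3 -c "
from h import *
print(th())"
```

```text
{'t': 12.7, 'th': np.float64(1.4838), 'r': np.float64(163.66), 'f_rad_tan_down': array([-7.54, -7.7 , -8.85]), 'gap': 0.27, 'z': np.float64(0.1476)}
```

```bash
python3 -m jog '[0,0,0.3,0,0.09,0,1, 0,0,0.3,0,0.09,0,1, 0,0,0.3,0,0.09,0,1]' 40 >/dev/null; python3 -c "
from h import *
print(th())"
```

```text
{'t': 13.07, 'th': np.float64(1.4892), 'r': np.float64(163.66), 'f_rad_tan_down': array([-7.98, -7.61, -9.32]), 'gap': 0.27, 'z': np.float64(0.1476)}
```

```bash
python3 -m jog '[0,0,0.3,0,0.09,0,1, 0,0,0.3,0,0.09,0,1, 0,0,0.3,0,0.09,0,1]' 40 >/dev/null; python3 -c "
from h import *
print(th())"
```

```text
{'t': 13.45, 'th': np.float64(1.4947), 'r': np.float64(163.67), 'f_rad_tan_down': array([-7.51, -7.53, -8.61]), 'gap': 0.27, 'z': np.float64(0.1476)}
```

```bash
python3 -m jog '[0,0,0.3,0,0.09,0,1, 0,0,0.3,0,0.09,0,1, 0,0,0.3,0,0.09,0,1]' 40 >/dev/null; python3 -c "
from h import *
print(th())
p,d=get_image('top');cv2.imwrite('pics/t5.png',cv2.resize(p[135:215,270:350],None,fx=7,fy=7,interpolation=cv2.INTER_CUBIC))"
```

```text
{'t': 13.82, 'th': np.float64(1.5003), 'r': np.float64(163.64), 'f_rad_tan_down': array([-8.2 , -7.39, -8.69]), 'gap': 0.265, 'z': np.float64(0.1476)}
```

View pics/t5.png

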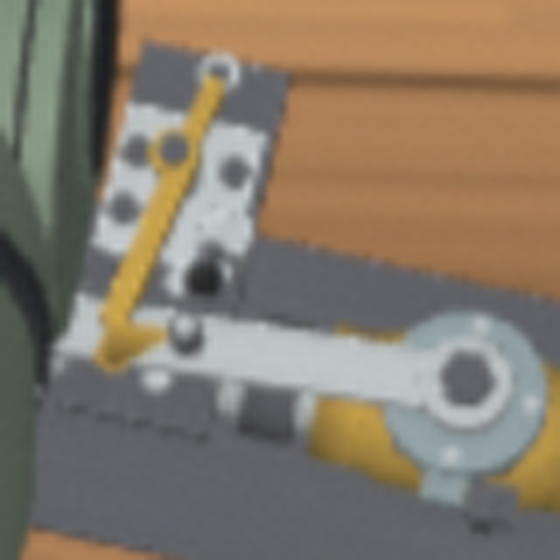

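The roller at (186,333) is at the hook's tip, with roughly 7 mm left to the stop.

```bash
python3 -m jog '[0,0,0.3,0,0.09,0,1, 0,0,0.3,0,0.09,0,1, 0,0,0.3,0,0.09,0,1]' 40 >/dev/null; python3 -c "
from h import *
print(th())"
```

```text
{'t': 14.25, 'th': np.float64(1.5057), 'r': np.float64(163.66), 'f_rad_tan_down': array([-7.99, -7.19, -8.22]), 'gap': 0.267, 'z': np.float64(0.1476)}
```

```bash
python3 -m jog '[0,0,0.3,0,0.09,0,1, 0,0,0.3,0,0.09,0,1, 0,0,0.3,0,0.09,0,1]' 40 >/dev/null; python3 -c "
from h import *
print(th())"
```

```text
{'t': 14.62, 'th': np.float64(1.5114), 'r': np.float64(163.62), 'f_rad_tan_down': array([-7.74, -7.39, -8.53]), 'gap': 0.267, 'z': np.float64(0.1476)}
```

```bash
python3 -m jog '[0,0,0.3,0,0.09,0,1, 0,0,0.3,0,0.09,0,1, 0,0,0.3,0,0.09,0,1]' 40 >/dev/null; python3 -c "
from h import *
print(th())
p,d=get_image('top');cv2.imwrite('pics/t6.png',cv2.resize(p[135:215,270:350],None,fx=7,fy=7,interpolation=cv2.INTER_CUBIC))"
```

```text
{'t': 15.0, 'th': np.float64(1.5169), 'r': np.float64(163.62), 'f_rad_tan_down': array([-8.21, -7.59, -9.25]), 'gap': 0.272, 'z': np.float64(0.1476)}
```

View pics/t6.png

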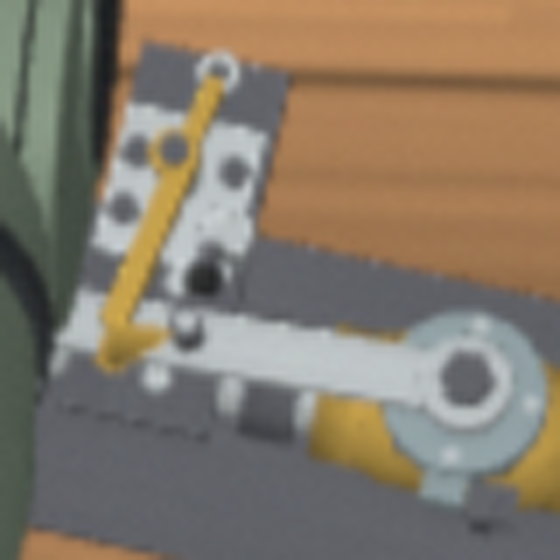

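```bash
python3 -m jog '[0,0,0.3,0,0.09,0,1, 0,0,0.3,0,0.09,0,1, 0,0,0.3,0,0.09,0,1]' 40 >/dev/null; python3 -c "
from h import *
print(th())"
```

```text
{'t': 15.43, 'th': np.float64(1.5223), 'r': np.float64(163.6), 'f_rad_tan_down': array([-7.79, -6.43, -9.3 ]), 'gap': 0.268, 'z': np.float64(0.1476)}
```

```bash
python3 -m jog '[0,0,0.3,0,0.09,0,1, 0,0,0.3,0,0.09,0,1, 0,0,0.3,0,0.09,0,1]' 40 >/dev/null; python3 -c "
from h import *
print(th())"
```

```text
{'t': 15.8, 'th': np.float64(1.5278), 'r': np.float64(163.59), 'f_rad_tan_down': array([-8.43, -7.03, -9.48]), 'gap': 0.266, 'z': np.float64(0.1476)}
```

```bash
python3 -m jog '[0,0,0.2,0,0.06,0,1, 0,0,0.2,0,0.06,0,1, 0,0,0.2,0,0.06,0,1]' 40 >/dev/null; python3 -c "
from h import *
print(th())
p,d=get_image('top');cv2.imwrite('pics/t7.png',cv2.resize(p[135:215,270:350],None,fx=7,fy=7,interpolation=cv2.INTER_CUBIC))"
```

```text
{'t': 16.18, 'th': np.float64(1.5314), 'r': np.float64(163.59), 'f_rad_tan_down': array([-8.13, -7.72, -8.94]), 'gap': 0.273, 'z': np.float64(0.1476)}
```

View pics/t7.png

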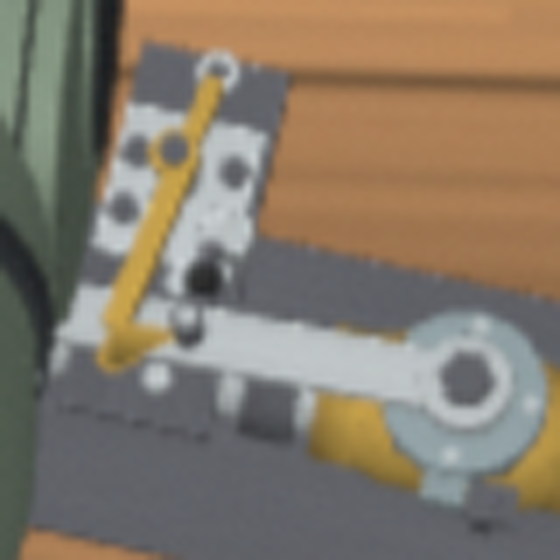

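The roller at (188,324) is nearly past the hook's tip, and the bar edge is a few mm short of the stop.

```bash
python3 -m jog '[0,0,0.2,0,0.06,0,1, 0,0,0.2,0,0.06,0,1, 0,0,0.2,0,0.06,0,1]' 40 >/dev/null; python3 -c "
from h import *
print(th())"
```

```text
{'t': 16.6, 'th': np.float64(1.5351), 'r': np.float64(163.56), 'f_rad_tan_down': array([-8.38, -7.85, -8.46]), 'gap': 0.273, 'z': np.float64(0.1476)}
```

```bash
python3 -m jog '[0,0,0.2,0,0.06,0,1, 0,0,0.2,0,0.06,0,1, 0,0,0.2,0,0.06,0,1]' 40 >/dev/null; python3 -c "
from h import *
print(th())"
```

```text
{'t': 16.98, 'th': np.float64(1.5388), 'r': np.float64(163.56), 'f_rad_tan_down': array([ -8.63,  -7.76, -10.03]), 'gap': 0.275, 'z': np.float64(0.1476)}
```

```bash
python3 -m jog '[0,0,0.2,0,0.06,0,1, 0,0,0.2,0,0.06,0,1, 0,0,0.2,0,0.06,0,1]' 40 >/dev/null; python3 -c "
from h import *
print(th())
p,d=get_image('top');cv2.imwrite('pics/t8.png',cv2.resize(p[135:215,270:350],None,fx=7,fy=7,interpolation=cv2.INTER_CUBIC))"
```

```text
{'t': 17.35, 'th': np.float64(1.5426), 'r': np.float64(163.57), 'f_rad_tan_down': array([-7.8 , -7.77, -8.12]), 'gap': 0.273, 'z': np.float64(0.1476)}
```

View pics/t8.png

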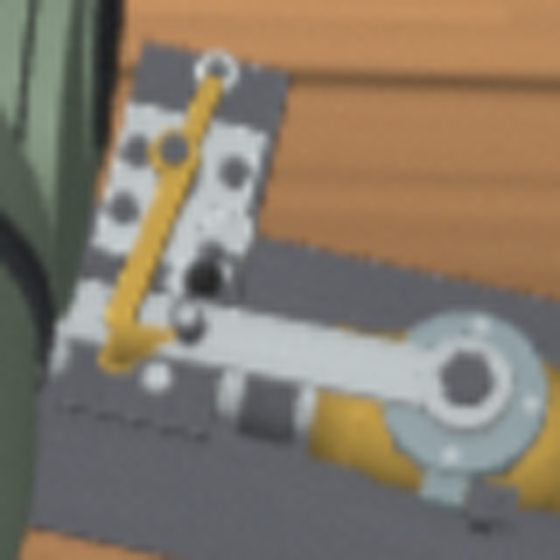

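```bash
python3 -m jog '[0,0,0.2,0,0.06,0,1, 0,0,0.2,0,0.06,0,1, 0,0,0.2,0,0.06,0,1]' 40 >/dev/null; python3 -c "
from h import *
print(th())"
```

```text
{'t': 17.77, 'th': np.float64(1.5462), 'r': np.float64(163.57), 'f_rad_tan_down': array([-8.58, -6.96, -8.38]), 'gap': 0.272, 'z': np.float64(0.1476)}
```

```bash
python3 -m jog '[0,0,0.2,0,0.06,0,1, 0,0,0.2,0,0.06,0,1, 0,0,0.2,0,0.06,0,1]' 40 >/dev/null; python3 -c "
from h import *
print(th())
p,d=get_image('top');cv2.imwrite('pics/t9.png',cv2.resize(p[135:215,270:350],None,fx=7,fy=7,interpolation=cv2.INTER_CUBIC))"
```

```text
{'t': 18.15, 'th': np.float64(1.5499), 'r': np.float64(163.54), 'f_rad_tan_down': array([-8.78, -7.23, -9.73]), 'gap': 0.271, 'z': np.float64(0.1476)}
```

View pics/t9.png

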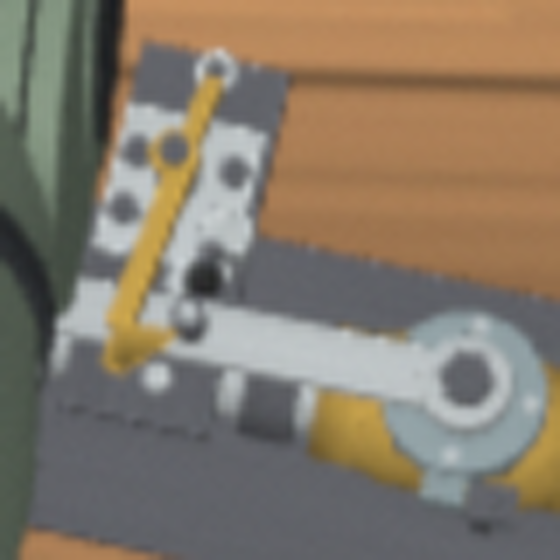

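The hook is closing in below the roller, which is at (189,319).

```bash
python3 -m jog '[0,0,0.2,0,0.06,0,1, 0,0,0.2,0,0.06,0,1, 0,0,0.2,0,0.06,0,1]' 40 >/dev/null; python3 -c "
from h import *
print(th())"
```

```text
{'t': 18.57, 'th': np.float64(1.5534), 'r': np.float64(163.54), 'f_rad_tan_down': array([-9.74, -6.79, -8.22]), 'gap': 0.274, 'z': np.float64(0.1476)}
```

```bash
python3 -m jog '[0,0,0.2,0,0.06,0,1, 0,0,0.2,0,0.06,0,1, 0,0,0.2,0,0.06,0,1]' 40 >/dev/null; python3 -c "
from h import *
print(th())
p,d=get_image('top');cv2.imwrite('pics/t10.png',cv2.resize(p[135:215,270:350],None,fx=7,fy=7,interpolation=cv2.INTER_CUBIC))"
```

```text
{'t': 18.95, 'th': np.float64(1.5572), 'r': np.float64(163.56), 'f_rad_tan_down': array([-8.9 , -6.62, -9.83]), 'gap': 0.273, 'z': np.float64(0.1476)}
```

View pics/t10.png

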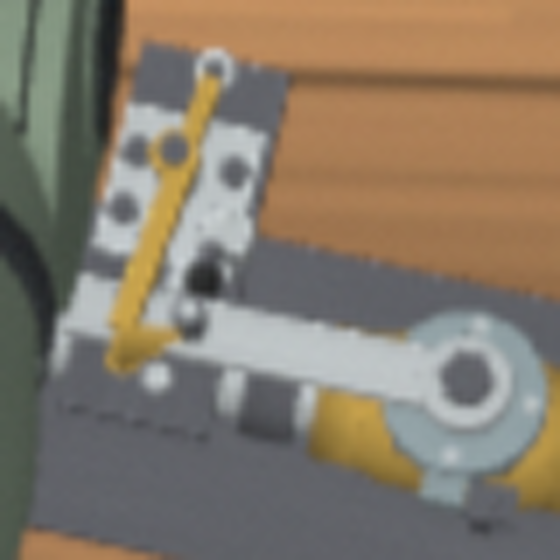

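```bash
python3 -m jog '[0,0,0.2,0,0.06,0,1, 0,0,0.2,0,0.06,0,1, 0,0,0.2,0,0.06,0,1]' 40 >/dev/null; python3 -c "
from h import *
print(th())"
```

```text
{'t': 19.38, 'th': np.float64(1.5609), 'r': np.float64(163.54), 'f_rad_tan_down': array([-8.84, -6.17, -8.34]), 'gap': 0.268, 'z': np.float64(0.1476)}
```

```bash
python3 -m jog '[0,0,0.2,0,0.06,0,1, 0,0,0.2,0,0.06,0,1, 0,0,0.2,0,0.06,0,1]' 40 >/dev/null; python3 -c "
from h import *
print(th())"
```

```text
{'t': 19.75, 'th': np.float64(1.5647), 'r': np.float64(163.52), 'f_rad_tan_down': array([-9.1 , -6.49, -8.83]), 'gap': 0.272, 'z': np.float64(0.1476)}
```

```bash
python3 -m jog '[0,0,0.2,0,0.06,0,1, 0,0,0.2,0,0.06,0,1, 0,0,0.2,0,0.06,0,1]' 40 >/dev/null; python3 -c "
from h import *
print(th())
p,d=get_image('top');cv2.imwrite('pics/t11.png',cv2.resize(p[135:215,270:350],None,fx=7,fy=7,interpolation=cv2.INTER_CUBIC))"
```

```text
{'t': 20.12, 'th': np.float64(1.5686), 'r': np.float64(163.51), 'f_rad_tan_down': array([-8.96, -6.68, -9.24]), 'gap': 0.272, 'z': np.float64(0.1476)}
```

View pics/t11.png

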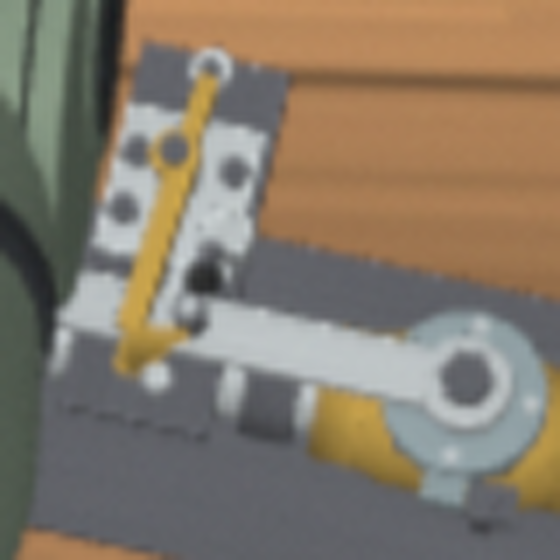

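The roller is at (191,314), the stop tip (205,275), and the hook tip (185,335) is swinging in. I'll keep stepping.

```bash
python3 -m jog '[0,0,0.2,0,0.06,0,1, 0,0,0.2,0,0.06,0,1, 0,0,0.2,0,0.06,0,1]' 40 >/dev/null; python3 -c "
from h import *
print(th())"
```

```text
{'t': 20.55, 'th': np.float64(1.5725), 'r': np.float64(163.5), 'f_rad_tan_down': array([-8.72, -5.58, -8.5 ]), 'gap': 0.272, 'z': np.float64(0.1476)}
```

```bash
python3 -m jog '[0,0,0.2,0,0.06,0,1, 0,0,0.2,0,0.06,0,1, 0,0,0.2,0,0.06,0,1]' 40 >/dev/null; python3 -c "
from h import *
print(th())
p,d=get_image('top');cv2.imwrite('pics/t12.png',cv2.resize(p[135:215,270:350],None,fx=7,fy=7,interpolation=cv2.INTER_CUBIC))"
```

```text
{'t': 20.93, 'th': np.float64(1.5757), 'r': np.float64(163.53), 'f_rad_tan_down': array([-9.63, -6.3 , -8.35]), 'gap': 0.272, 'z': np.float64(0.1476)}
```

View pics/t12.png

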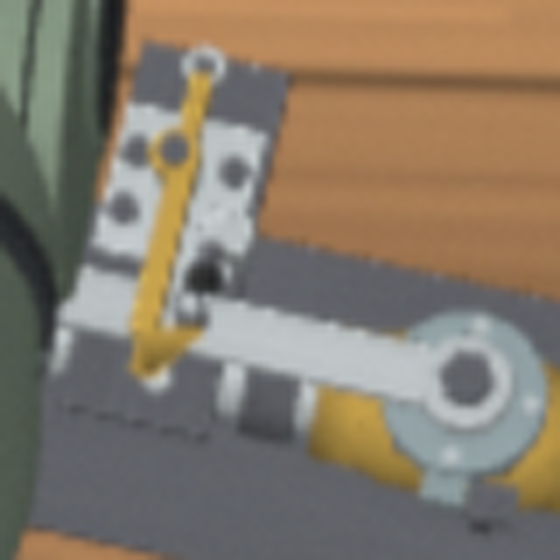

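The hook has snapped in, with its tip now at (203,335) below the roller. I'll take one small step on to be sure it is fully in.

```bash
python3 -m jog '[0,0,0.2,-0.02,0.05,0,1, 0,0,0.2,-0.02,0.05,0,1, 0,0,0.2,-0.02,0.05,0,1]' 40 >/dev/null; python3 -c "
from h import *
print(th())
p,d=get_image('top');cv2.imwrite('pics/t13.png',cv2.resize(p[135:215,270:350],None,fx=7,fy=7,interpolation=cv2.INTER_CUBIC))"
```

```text
{'t': 21.35, 'th': np.float64(1.5775), 'r': np.float64(163.51), 'f_rad_tan_down': array([-8.31, -8.36, -8.69]), 'gap': 0.272, 'z': np.float64(0.1476)}
```

View pics/t13.png

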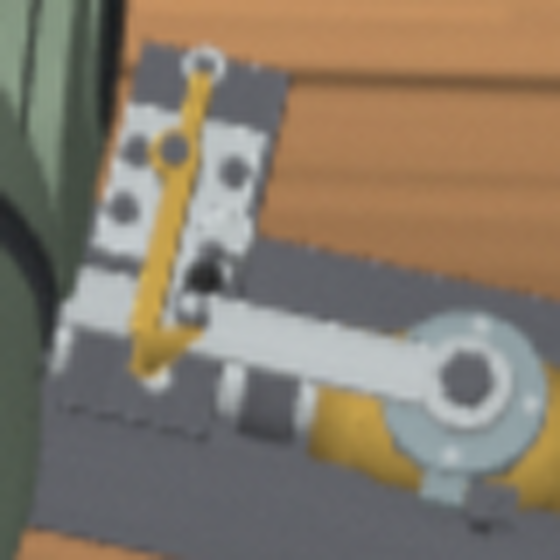

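The pull rose to 8.4 N while the tool moved only about 0.3 mm, so the stop is just being touched. The catch should be about 2.6 mm back, and I'll ease towards it.

```bash
python3 -m jog '[0,0,-0.1,0,-0.03,0,1, 0,0,-0.2,0,-0.06,0,1, 0,0,-0.3,0,-0.09,0,1, 0,0,-0.3,0,-0.09,0,1]' 40 >/dev/null; python3 -c "
from h import *
print(th())"
```

```text
{'t': 21.9, 'th': np.float64(1.5744), 'r': np.float64(163.52), 'f_rad_tan_down': array([-8.01, -5.29, -7.54]), 'gap': 0.269, 'z': np.float64(0.1476)}
```

```bash
python3 -m jog '[0,0,-0.1,0,-0.03,0,1, 0,0,-0.2,0,-0.06,0,1, 0,0,-0.2,0,-0.06,0,1]' 40 >/dev/null; python3 -c "
from h import *
print(th())"
```

```text
{'t': 22.27, 'th': np.float64(1.5728), 'r': np.float64(163.51), 'f_rad_tan_down': array([-7.39, -0.97, -6.14]), 'gap': 0.273, 'z': np.float64(0.1476)}
```

```bash
python3 -m jog '[0,0,-0.1,0,-0.03,0,1, 0,0,-0.1,0,-0.03,0,1, 0,0,-0.1,0,-0.03,0,1]' 40 >/dev/null; python3 -c "
from h import *
print(th())"
```

```text
{'t': 22.65, 'th': np.float64(1.5718), 'r': np.float64(163.51), 'f_rad_tan_down': array([-7.19, -0.18, -5.5 ]), 'gap': 0.267, 'z': np.float64(0.1476)}
```

```bash
for i in 1 2 3; do python3 -m jog '[0,0,0,0,0,0,1]' 40 >/dev/null; python3 -c "
from h import *
print(th())"; done
```

```text
{'t': 22.77, 'th': np.float64(1.572), 'r': np.float64(163.5), 'f_rad_tan_down': array([-7.56, -0.94, -4.91]), 'gap': 0.268, 'z': np.float64(0.1476)}
{'t': 22.9, 'th': np.float64(1.572), 'r': np.float64(163.5), 'f_rad_tan_down': array([-7.19,  0.31, -5.75]), 'gap': 0.266, 'z': np.float64(0.1476)}
{'t': 23.02, 'th': np.float64(1.572), 'r': np.float64(163.51), 'f_rad_tan_down': array([-6.7 ,  0.08, -6.4 ]), 'gap': 0.274, 'z': np.float64(0.1476)}
```

The pull has faded to about -0.2 N averaged over four readings. I'll lower the grip force and then open.

```bash
python3 -m jog '[0,0,0,0,0,0,1, 0,0,0,0,0,0,1]' 20 >/dev/null; python3 -c "
from h import *
print(th())"
```

```text
{'t': 23.27, 'th': np.float64(1.5721), 'r': np.float64(163.51), 'f_rad_tan_down': array([-7.55,  0.16, -4.73]), 'gap': 0.266, 'z': np.float64(0.1476)}
```

```bash
python3 -m jog '[0,0,0,0,0,0,0.4, 0,0,0,0,0,0,0.3, 0,0,0,0,0,0,0.2, 0,0,0,0,0,0,0.1, 0,0,0,0,0,0,0, 0,0,0,0,0,0,0]' 20 >/dev/null; python3 -c "
from h import *
print(th())
p,d=get_image('top');cv2.imwrite('pics/t14.png',cv2.resize(p[135:215,270:350],None,fx=7,fy=7,interpolation=cv2.INTER_CUBIC))"
```

```text
{'t': 24.02, 'th': np.float64(1.5699), 'r': np.float64(165.07), 'f_rad_tan_down': array([0.47, 0.36, 0.77]), 'gap': 0.5, 'z': np.float64(0.1473)}
```

View pics/t14.png

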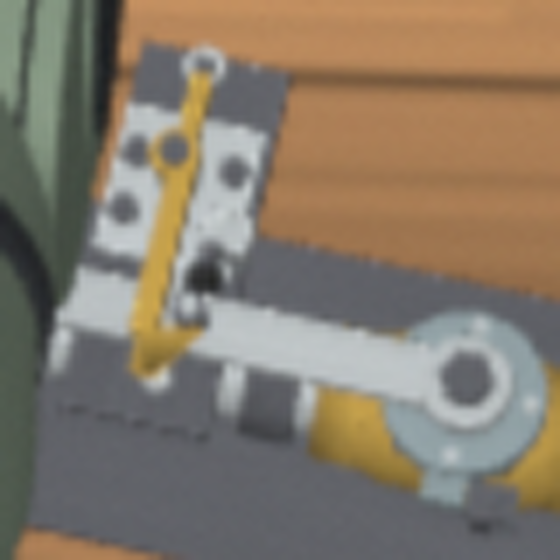

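The lever is holding with the hook behind the roller and the wrist force is zero. I'll withdraw straight up.

```bash
python3 -m jog '[0,0,0,0,0,0,-0.3, 0,0,0,0,0,-0.5,-0.3, 0,0,0,0,0,-2,-0.3, 0,0,0,0,0,-4,-0.3, 0,0,0,0,0,-6.5,-0.3, 0,0,0,0,0,-9,-0.3, 0,0,0,0,0,-11,-0.3, 0,0,0,0,0,-11,-0.3]' 20; python3 -c "
from h import *
print(th())
p,d=get_image('top');cv2.imwrite('pics/t15.png',p)
p,d=get_image('scene');cv2.imwrite('pics/s15.png',cv2.resize(p[180:330,240:440],None,fx=3.8,fy=3.8))"
```

```text
time: 25.08
tcp_pos: [0.6652, 0.0812, 0.2594]
ee_rot: [[0.173, 0.985, 0.003], [0.985, -0.173, 0.0], [0.001, 0.003, -1.0]]
wrist_force: [0.1, 0.2, -0.7]
finger_gap: 0.652
{'t': 25.07, 'th': np.float64(1.5729), 'r': np.float64(165.05), 'f_rad_tan_down': array([0.17, 0.03, 0.71]), 'gap': 0.652, 'z': np.float64(0.2594)}
```

View pics/t15.png

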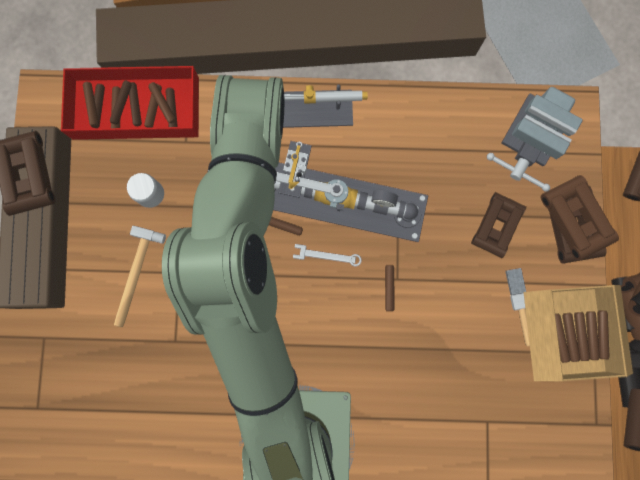

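View pics/s15.png

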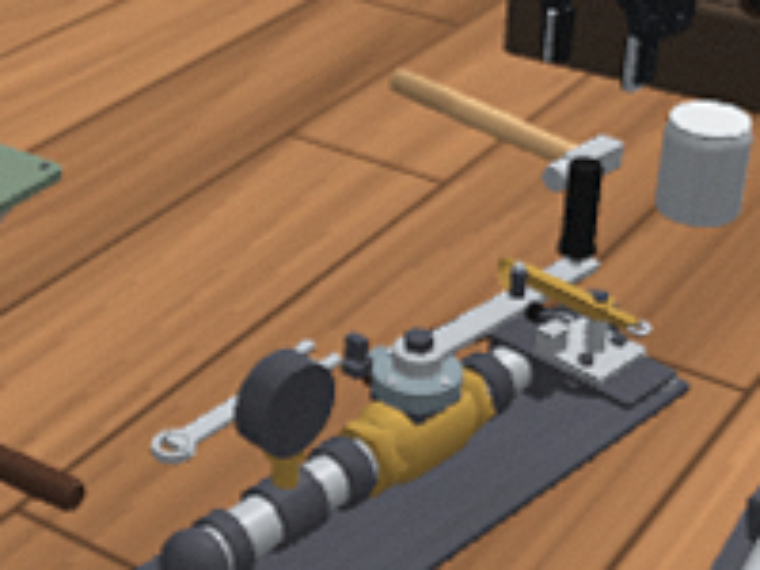

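In both views the lever lies hooked over the pipe and the gripper is well above the post, which is at (582,160) in the scene crop. Tin (145,190), hammer (148,235), spanner (327,256), pin_b (390,287) and the link are where they were. Pin_a is partly hidden by the arm, and the part in view has not moved.

```bash
python3 -c "
from cell import *
print(job_done())"
```

```text
the job is handed in; nothing more can be done
None
```

The valve is cocked: the lever hangs on the catch by itself at about 1.57 rad. I handed the job in at about 25 s.

**What I did:** I pinched the grip from above and drew the lever round its arc. I then crept forward until the camera showed the hook snap in behind the roller, and touched the end stop lightly (pull about 8.4 N). From there I eased back until the pull faded to about 0 N, opened the jaws and withdrew straight up.

**Last checks:**
- **Lever:** it stayed hooked in both camera views after release, with the hook behind the roller.
- **Robot:** the gripper is clear above the post, and the wrist force reads about 0 N.
- **Bystanders:** all look unmoved, but pin_a is partly hidden by the arm, so I could only check its visible end.

**What disagreed or was not checked:**
- The pull faded only about 0.5–0.9 mm (tool travel) back from where the stop was felt, not the stated 2.6 mm.
- The change in pull while the hook was pushed aside was hardly above the force noise of about 0.7 N, so I found the catch mainly by camera.
- I had no way to measure the force of the lever on the latch.

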